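# Fish the parts basket out of the deep wash tank with the hook rod

### The job

Take the hook rod from its stand and use it to fetch the orange parts basket out of the narrow wash tank: catch the basket's crossbar, slide the basket gently along under the red keeper until it meets the stop, and lift it out through the gap there without forcing anything. Stand the basket upright in the yellow drip tray, unhook it, and put the rod back in its stand. Do not touch the basket with the fingers, and leave the loose things around alone.

Things in the scene. Friction and masses are not known exactly. Their poses are not given: they have to be found in the camera images.
- wash_tank: Fixed open aluminium tank with black rim: outside 64 (x) x 178 (y), rim frame 74 x 190, top at z = 135 mm. Origin: centre of its underside; y along the tank, z up. Inside 56 (x) x 170 (y), floor at z = 4 mm. A ledge 9 mm wide (top z = 62) on both long walls carries the ends of the basket's crossbar, which slides along y; 38 mm free between the ledges, strips and lugs. Bar starts at y = -33 to -19 mm.
- tank_rails (a point): Middle of the tank at ledge height (tank 0, 0, 62 mm). Over the ledges, at z 75 to 79 mm, red keeper strips stop the bar (top z = 70) from rising, from the -y end up to a gap 12 mm long in y; past the gap red stop lugs (z 62 to 90) block the way. The 8 mm bar can rise only in the gap: slide it in +y up to the lugs, ease back 0 to 3 mm, lift.
- tank_mouth (a point): Middle of the tank's open top (tank 0, 0, 135 mm). The red keeper is adjustable and its setting is NOT measured: the bar's axis meets the lugs somewhere at tank y = -6 to +56 mm, to be found by the rise of the push force; hook and basket, and hook and tank, must not press more than 15 N.
- parts_basket: Loose orange basket, 0.07 to 0.14 kg. Origin: centre of its underside. Tray 32 (x) x 44 (y) x 14 high; two cheeks 3 mm thick at x = +-14.5 mm (26 mm free between, 12 mm wide in y) carry a steel crossbar along x: diameter 8, length 52, axis 52 mm above the underside. In the tank its underside hangs 14 mm above the tank's origin, axes along the tank's.
- basket_bar (a point): Middle of the basket's crossbar, where the hook takes it (bar along the basket's x); 34 mm free under the bar down to the basket's tray rim.
- hook_rod: Loose steel hook rod with blue grip, 0.14 kg, 147 mm tall, upright in its stand. Origin: on the shank's axis at the hook's underside. Shank 10 (x) x 8 (y). Foot 10 wide, y = -8 to +29 mm, 8 mm thick; toe at y = +22 to +29 mm, up to z = 20 mm: throat 18 mm wide in y, open upward, toe towards +y. Grip: square block 24 x 24, z = 102 to 147 mm.
- hook_grip (a point): Centre of the rod's blue grip, 124.5 mm above the hook's underside, on the shank's axis.
- rod_stand: Fixed grey stand, base plate 80 x 90. Origin: centre of its underside. Pocket 14 (x) x 43 (y), floor at z = 8 mm, straight up to z = 40 mm, then flared to about 40 x 68 mm at z = 60 mm. The rod stands in it on the pocket floor, axes along the stand's, rod origin at stand x = 0, y = -10.5 mm, z = 8 mm; it is put back the same way round.
- drip_tray: Fixed pale yellow tray, 220 (x) x 100 (y) x 25 high, walls and flat floor 3 thick. Origin: centre of its underside.
- grease_pot: White lidded pot, diameter 70, 49 high, bystander. Origin: centre of its underside.
- tape_roll: Black tape roll, diameter 55, 19 high, bystander. Origin: centre of its underside.
- coupler: White pipe coupler, diameter 34, 44 high, bystander. Origin: centre of its underside.
Not all that is in view belongs to the job. Of the things like the parts_basket, leave any that is pink; of the rest the smaller one is meant. What is meant by the hook_rod is not green, and is the smaller of those in its own colour.

How it is judged:
By the outcome, as a careful person would: the job done as asked, in the order asked, and still so for the second after the job is handed in, with the robot touching nothing.
It also fails if it takes over 67 s, if anything falls off the work surface, if the arm or the gripper's body presses on something with over 40 N, if the wrist force passes 120 N, or if a joint passes its speed limit or range.

### The arm

A 6-joint arm with a two-finger parallel gripper is mounted at the origin on a cart in front of the work surface, level with it; the furniture and walls round the work are solid. World frame = base frame: x ahead of the robot, y to its left, z up, the work surface at z = 0. Lengths are in m, angles in rad, forces in N, time in s.
With the tool pointing down it reaches from about 0.25 to 0.775 m from the base axis. Payload 4 kg.
Tool frame: the origin (TCP) lies midway between the tips of the shut fingers; the grasp point (between the pads) lies 19 mm behind it; z points along the fingers, y is the line along which they close (so a half turn about z gives the same grasp; the last joint's range is limited). The gripper opens to 85 mm and grips with 20 to 120 N. Pads are 22 mm wide; open, the fingers measure 114 mm over their backs; the gripper's body (76 mm by 85 mm) begins 54 mm behind the grasp point. The pads swing forward as they close: fully open they stand 13 mm farther back than shut.
Start: joints at [-1.359, 0.087, 1.371, -0, 1.684, -0.103], TCP at [0.17, -0.523, 0.231] pointing down, gripper open.
Joint ranges: [-3.1, 3.1], [-0.76, 2.03], [0.27, 2.55], [-1.08, 4.22], [0.17, 2.65], [-2.57, 2.57]. Speed limits (rad/s): [2.79, 2.79, 3.14, 3.14, 3.14, 3.14].

### API

Orientations are given as [roll, pitch, yaw] about the fixed x, y, z axes, in that order (R = Rz(yaw) Ry(pitch) Rx(roll)).
In Python, from station import env, sensors, imaging gives the robot as it stands. Calls block until the motion is done:
- env.move_ptp(position, orientation): joint-space move of the TCP to a pose.
- env.move_linear(position, attitude=None, v=0.15): straight line of the TCP; attitude=None keeps the orientation; v is the mean speed in m/s.
- env.goto_joints(angles): joint-space move.
- env.command_gripper(opening, grip_force=None): finger opening in m; grip_force is the grip in N (None keeps the last); returns when the fingers have stopped.
- env.wait(seconds).
- env.solve_ik(position, orientation): joint angles nearest the present ones, or None.
- sensors.state(): the state.
- imaging.camera(name): name is "scene" or "top" or "wrist"; returns a dict with "pixels" (400x640x3 uint8, red, green, blue), "camera_matrix" (3x3 intrinsics, pixels), "R" (3x3) and "t" (3): a world point X has camera coordinates R X + t. Camera axes: x right, y down, z forward; pixel columns grow to the right and rows downward; lengths in m; the calibration is good to about 2 mm. A picture is of the moment at which its call begins. There is no depth.
A pose or a line that the arm cannot do raises env.MotionError and nothing moves.
- env.job_done(): hands the job in; it is judged then, once.
The state is a dict: "clock": time; "q": joint angles; "joint_velocities": joint speeds; "joint_torque": joint torques, N m; "tcp_pos": TCP position; "eef_rot": TCP orientation; "wrist_force": force on the tool from outside, world axes, zero at the start; "ft_torque": the same for the moment, N m; "opening": finger opening in m; "grip_force": force on a finger pad.
Only numpy, scipy, OpenCV 4.12 (cv2) and the standard library are available. Lean on these libraries where they do the work, as an engineer would, in place of code of your own. Each camera call takes 0.05 s, during which the arm holds its last target. There are 200 camera calls.

## Working session

There is one attempt and no reset: what is moved stays moved. The work goes in short steps, each a Python script; the robot and the scene stay as the last script left them, time stands still between calls to the robot, and variables do not carry over. Pictures are saved under pics/ and viewed, at most 12 in all, crops included, and the job is handed in when it is done.

```bash
mkdir -p pics; ls
python3 - <<'E'
from station import env,sensors,imaging
import cv2,numpy as np
for n in("scene","top"):
    c=imaging.camera(n); cv2.imwrite(f"pics/{n}0.png",c["pixels"][:,:,::-1]); np.savez(f"{n}0.npz",**c)
    print(n,c["camera_matrix"].tolist(),np.round(-c["R"].T@c["t"],3),np.round(c["R"],3).tolist())
print(sensors.state())
E
```

```text
pics
scene [[432.3778819727825, 0.0, 319.47337636705305], [0.0, 432.3778819727825, 196.0261237638411], [0.0, 0.0, 1.0]] [0.127 0.584 0.827] [[-0.865, -0.501, 0.012], [-0.351, 0.588, -0.729], [0.358, -0.635, -0.685]]
top [[469.1955103075985, 0.0, 318.51760032576436], [0.0, 469.1955103075985, 198.0543066437284], [0.0, 0.0, 1.0]] [ 0.193 -0.075  1.473] [[-0.014, -1.0, 0.004], [-0.978, 0.013, -0.208], [0.208, -0.007, -0.978]]
{'clock': 0.1, 'q': array([-1.35912250e+00,  8.79053339e-02,  1.37215711e+00, -1.39595499e-05,
        1.68361440e+00, -1.03142186e-01]), 'joint_velocities': array([-0.00162236, -0.00100826, -0.00398846, -0.00125895, -0.00137919,
       -0.00065317]), 'joint_torque': array([ 2.21653034e-03, -3.53015649e+01, -3.14217925e+01, -7.89391515e-05,
        7.94999942e-03,  1.17318797e-05]), 'tcp_pos': array([ 0.17017299, -0.52251823,  0.23021555]), 'eef_rot': array([-3.13951811e+00, -2.00786525e-04,  3.14814248e-01]), 'wrist_force': array([ 0.44567938,  0.9539329 , -0.35263337]), 'ft_torque': array([-0.06801875,  0.02984282, -0.0126806 ]), 'grip_force': 0.0, 'opening': 0.0854069011241314}
```

View pics/top0.png

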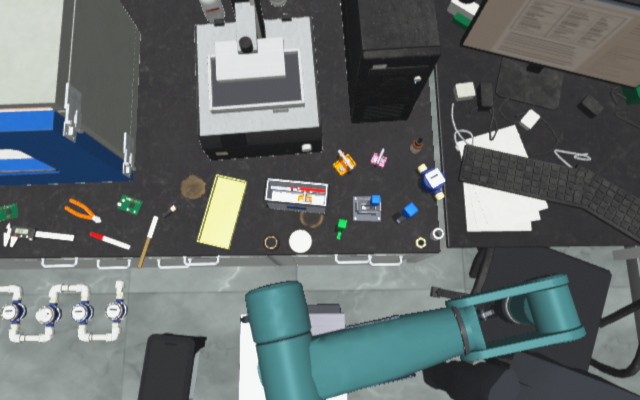

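View pics/scene0.png

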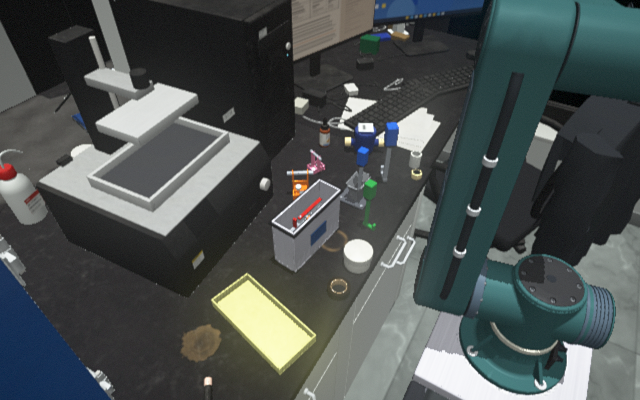

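Top view: the tank is at (296,193), the tray at (222,212), and the stand at (367,208). Basket candidates are orange in the tank (~305,193), orange loose (344,160) and pink (378,158). Rod candidates are blue in the stand (376,200), blue loose (408,210) and green (341,229). The descriptions point to the small orange basket in the tank and the smaller blue rod in the stand. I'll check both in one close crop.

Run:
```python
import cv2,numpy as np
a=cv2.imread("pics/top0.png")[140:250,250:450]; b=cv2.imread("pics/scene0.png")[110:280,260:440]
a=cv2.resize(a,None,fx=3.9,fy=3.9,interpolation=cv2.INTER_CUBIC)[:,:780]
cv2.imwrite("pics/c0.png",a)
b=cv2.resize(b,None,fx=3.5,fy=3.5,interpolation=cv2.INTER_CUBIC); cv2.imwrite("pics/c1.png",b)
```

```text
(no output)
```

View pics/c0.png

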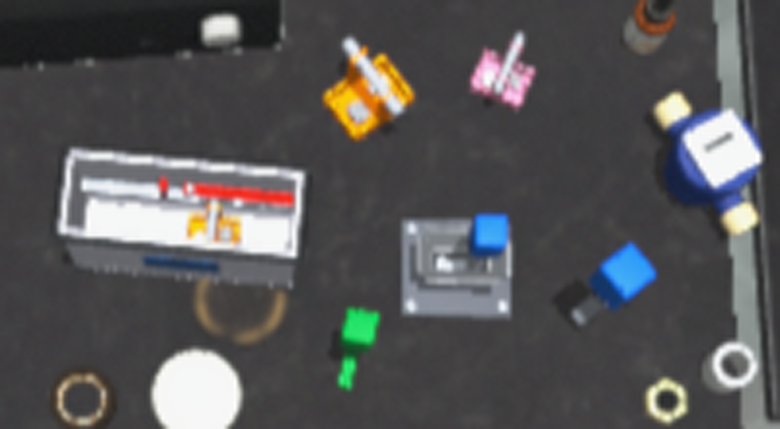

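View pics/c1.png

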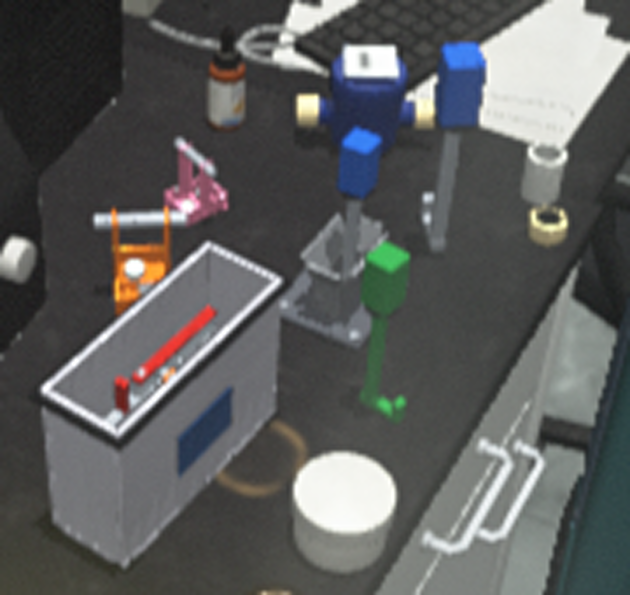

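The crop confirms it. The basket is the small orange one inside the tank at crop (215,225), and the rod is the smaller blue-gripped one in the stand at (490,233). The red lug at (163,187) and keeper from 190 to 295 show that tank +y points image-left, which is world +y. The rod's toe points the same way. Next, coarse positions.

```bash
cat > h.py <<'E'
from station import env,sensors,imaging
import cv2,numpy as np
def ray(c,px,z):
    K,R,t=c["camera_matrix"],c["R"],c["t"]; o=-R.T@t
    d=(np.linalg.inv(K)@np.c_[np.atleast_2d(px),np.ones(len(np.atleast_2d(px)))].T).T@R
    return o+d*((z-o[2])/d[:,2])[:,None]
def mask(c,lo,hi):
    return cv2.inRange(cv2.cvtColor(c["pixels"],cv2.COLOR_RGB2HSV),np.array(lo),np.array(hi))
def blobs(m,amin=15):
    n,l,s,ce=cv2.connectedComponentsWithStats(m)
    return [(int(s[i,4]),ce[i].round(1).tolist(),s[i,:4].tolist()) for i in range(1,n) if s[i,4]>=amin]
def tri(cs,ps):
    A=[];b=[]
    for c,p in zip(cs,ps):
        P=c["camera_matrix"]@np.c_[c["R"],c["t"]]
        for r,v in((0,p[0]),(1,p[1])):
            A.append(v*P[2,:3]-P[r,:3]); b.append(P[r,3]-v*P[2,3])
    A=np.array(A);b=np.array(b);w=np.linalg.norm(A,axis=1);x=np.linalg.lstsq(A/w[:,None],b/w,rcond=None)
    return x[0],x[1]
E
python3 - <<'E'
from h import *
T=dict(np.load("top0.npz"));S=dict(np.load("scene0.npz"))
off=np.array([250,140])
g=lambda *p:np.array(p)/3.9+off
print("rim",ray(T,g((68,150),(305,172),(297,258),(60,235)),.135).round(4).tolist())
print("stand",ray(T,g((403,220),(511,220),(511,315),(403,315)),.006).round(4).tolist())
m=mask(T,(22,60,120),(35,255,255)); cs,_=cv2.findContours(m,0,2); c=max(cs,key=cv2.contourArea)
r=cv2.minAreaRect(c); bp=cv2.boxPoints(r); print("tray",r,ray(T,bp,.025).round(4).tolist())
for c,n in((T,"top"),(S,"scene")):
    print(n,blobs(mask(c,(103,150,80),(118,255,255)),20))
print(tri([T,S],[(376,199.7),(362,156)]))
print("lug,keep",ray(T,g((163,187),(188,188)),.085))
E
```

```text
rim [[0.5387, 0.0651, 0.135], [0.5192, -0.1133, 0.135], [0.4534, -0.1061, 0.135], [0.4733, 0.0705, 0.135]]
stand [[0.5091, -0.1967, 0.006], [0.5079, -0.2854, 0.006], [0.429, -0.2821, 0.006], [0.4302, -0.1944, 0.006]]
tray ((221.54998779296875, 211.14999389648438), (33.7667350769043, 71.91875457763672), 15.255120277404785) [[0.3693, 0.2962, 0.025], [0.5905, 0.2448, 0.025], [0.5599, 0.1405, 0.025], [0.3404, 0.1949, 0.025]]
top [(6360, [53.0, 151.9], [0, 111, 133, 74]), (58, [429.9, 185.2], [422, 173, 20, 21]), (84, [375.0, 199.7], [371, 195, 9, 11]), (171, [409.2, 210.3], [401, 202, 17, 17])]
scene [(147, [382.8, 7.5], [375, 0, 20, 18]), (737, [444.2, 5.0], [412, 0, 72, 14]), (78, [382.8, 36.0], [373, 33, 17, 8]), (32, [79.0, 117.3], [75, 114, 9, 10]), (91, [391.4, 125.8], [386, 122, 12, 9]), (190, [362.1, 155.3], [357, 146, 12, 20]), (6548, [38.5, 347.6], [0, 260, 109, 140])]
(array([ 0.47229218, -0.25240986,  0.12942179]), array([6.28259698e-07]))
lug,keep [[ 0.52086424 -0.00392956  0.085     ]
 [ 0.51980416 -0.0233959   0.085     ]]
```

Run:
```python
from h import *
T=dict(np.load("top0.npz"));S=dict(np.load("scene0.npz"))
print("decoy",tri([T,S],[(409.2,210.3),(391.4,125.8)]))
print(sensors.state()["clock"])
env.move_ptp([.47,-.02,.36],[np.pi,0,-.109]); 
c=imaging.camera("wrist"); cv2.imwrite("pics/w1.png",c["pixels"][:,:,::-1]); np.savez("w1.npz",**c)
print(sensors.state()["clock"])
env.move_ptp([.471,-.251,.30],[np.pi,0,-.01]); 
d=imaging.camera("wrist"); cv2.imwrite("pics/w2.png",d["pixels"][:,:,::-1]); np.savez("w2.npz",**d)
print(sensors.state()["clock"],-c["R"].T@c["t"],-d["R"].T@d["t"],sensors.state()["tcp_pos"])
b=np.vstack([c["pixels"],d["pixels"]])[:,:,::-1]
cv2.imwrite("pics/w12.png",cv2.resize(b,None,fx=.75,fy=.75,interpolation=cv2.INTER_AREA))
```

```text
decoy (array([ 0.4304695 , -0.33532435,  0.18955771]), array([1.38747147e-05]))
0.1
2.3
3.2917 [ 0.54667517 -0.02810146  0.50174815] [ 0.54813878 -0.2503271   0.4427434 ] [ 0.47145592 -0.25001425  0.30092522]
```

View pics/w12.png

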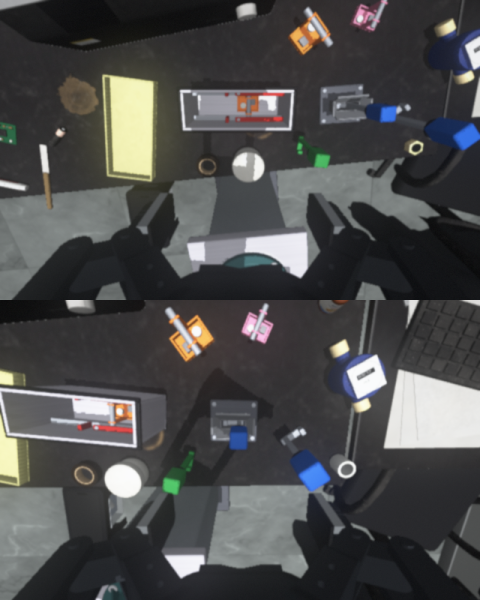

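The top half (over the tank) shows the tank rim at about (180–294, 90–130), with the basket at (248,103) between the red strips. The bottom half shows the rod grip at (238,438) in its stand. I'll zoom in for accurate points.

Run:
```python
from h import *
a=cv2.imread("pics/w1.png")[112:182,232:402]; b=cv2.imread("pics/w2.png")[125:205,275:350]
a=cv2.resize(a,None,fx=4.6,fy=4.6,interpolation=cv2.INTER_CUBIC)
b=cv2.resize(b,None,fx=3.4,fy=3.4,interpolation=cv2.INTER_CUBIC)
o=np.zeros((a.shape[0]+b.shape[0],a.shape[1],3),np.uint8);o[:a.shape[0]]=a;o[a.shape[0]:,:b.shape[1]]=b
cv2.imwrite("pics/z.png",o);print(a.shape,b.shape)
W=dict(np.load("w2.npz"));m=mask(W,(103,130,60),(118,255,255)); print(blobs(m))
W=dict(np.load("w1.npz"))
print("red",blobs(mask(W,(0,130,80),(6,255,255))|mask(W,(174,130,80),(180,255,255)),6))
```

```text
(322, 782, 3) (272, 255, 3)
[(715, [317.6, 184.1], [305, 168, 25, 32]), (1726, [412.9, 226.9], [387, 199, 54, 56])]
red [(6, [302.0, 125.5], [301, 125, 3, 2]), (150, [348.8, 125.7], [319, 124, 60, 4]), (20, [302.6, 159.4], [301, 156, 4, 7]), (291, [349.3, 158.9], [321, 156, 56, 6])]
```

View pics/z.png

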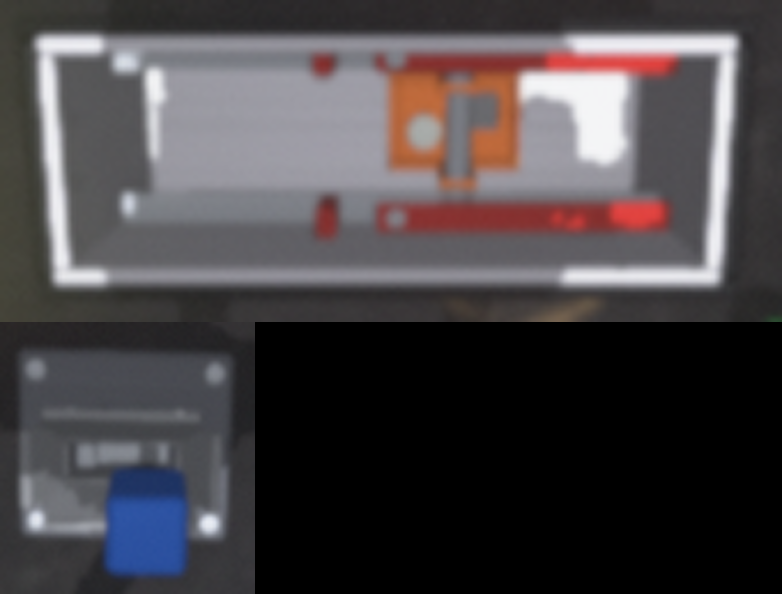

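Run:
```python
from h import *
A=dict(np.load("w1.npz"));B=dict(np.load("w2.npz"))
ga=lambda *p:np.array(p)/4.6+[232,112]-.4
gb=lambda *p:(np.array(p)-[0,322])/3.4+[275,125]-.4
rim=ray(A,ga((38,37),(738,37),(720,285),(57,285)),.135); C=rim.mean(0)
print("rim",rim.round(4).tolist(),C)
print([np.linalg.norm(rim[i]-rim[i-1]).round(4) for i in range(4)])
y=(rim[0]+rim[3]-rim[1]-rim[2]);y/=np.linalg.norm(y);yaw=np.arctan2(-y[0],y[1]);print("yaw",yaw)
x=np.array([y[1],-y[0],0])
def tk(p):return np.c_[(p-C)@x,(p-C)@y].round(4).tolist()
print("lug",tk(ray(A,ga((335,65),(338,218)),.062)),"keep",tk(ray(A,ga((377,62),(377,217)),.079)),"bar",tk(ray(A,ga((458,80),(458,180)),.068)))
print("tray basket",tk(ray(A,ga((389,72),(519,72),(519,168),(389,168)),.028)))
g=ray(B,gb((109,496),(186,496),(184,574),(107,574)),.155);print("grip",g.round(4).tolist(),g.mean(0))
s=ray(B,gb((20,350),(232,352),(225,537),(22,537)),.008);print("stand",s.round(4).tolist(),s.mean(0))
```

```text
rim [[0.541, 0.0672, 0.135], [0.5217, -0.1092, 0.135], [0.458, -0.1019, 0.135], [0.4773, 0.0742, 0.135]] [ 0.49949415 -0.01742827  0.135     ]
[np.float64(0.0641), np.float64(0.1774), np.float64(0.064), np.float64(0.1772)]
yaw -0.10895774284289877
lug [[0.0206, 0.0172], [-0.0264, 0.017]] keep [[0.0225, 0.004], [-0.0232, 0.0043]] bar [[0.0165, -0.0202], [-0.0136, -0.0205]]
tray basket [[0.0162, 0.0012], [0.0162, -0.0417], [-0.0153, -0.0424], [-0.0153, 0.0013]]
grip [[0.4837, -0.2361, 0.155], [0.4835, -0.258, 0.155], [0.4603, -0.2574, 0.155], [0.4605, -0.235, 0.155]] [ 0.47202862 -0.24662677  0.155     ]
stand [[0.5125, -0.1936, 0.008], [0.5109, -0.2809, 0.008], [0.4322, -0.2789, 0.008], [0.4329, -0.1906, 0.008]] [ 0.47211044 -0.23597332  0.008     ]
```

```bash
cat >> h.py <<'E'
C=np.array([.499,-.018]);YAW=-.109
ux=np.array([np.cos(YAW),np.sin(YAW)]);uy=np.array([-np.sin(YAW),np.cos(YAW)])
DZ=.1105 # TCP height over hook underside
def hk(x,y,z,v=.15):
    p=C+x*ux+y*uy
    env.move_linear([*p,z+DZ],[np.pi,0,YAW],v=v)
def F():
    s=[]
    for _ in range(4): s.append(sensors.state()["wrist_force"]);env.wait(.01)
    f=np.mean(s,0); return np.array([f[:2]@ux,f[:2]@uy,f[2]])
E
python3 - <<'E'
from h import *
env.command_gripper(.06)
env.move_linear([.472,-.248,.30],[np.pi,0,-.013],v=.2)
env.move_linear([.472,-.248,.1185])
print(sensors.state()["wrist_force"],sensors.state()["clock"])
print(env.command_gripper(.0,80)); s=sensors.state();print(s["opening"],s["grip_force"],s["wrist_force"],s["tcp_pos"])
env.move_linear([.472,-.248,.15],v=.08);env.move_linear([.472,-.248,.36],v=.2)
hk(0,-.062,.235,.2)
env.wait(.2)
s=sensors.state();print(s["opening"],s["wrist_force"],s["tcp_pos"],s["clock"])
c=imaging.camera("wrist");np.savez("w3.npz",**c);t=imaging.camera("scene");np.savez("s3.npz",**t);
a=cv2.resize(c["pixels"][:,:,::-1],None,fx=.75,fy=.75);b=cv2.resize(t["pixels"][80:280,230:470,::-1],(480,290))
cv2.imwrite("pics/w3.png",np.vstack([a,b]))
E
```

```text
[-0.12885649 -0.18652717  0.09906025] 5.275
False
0.02295847183192559 78.69481086730957 [-0.03164599 -0.89378765  3.20377461] [ 0.47248425 -0.24819346  0.11940981]
0.023388466169049223 [ 0.34362029 -0.1136354  -1.16446098] [ 0.49221644 -0.08054263  0.34546104] 8.6333
```

View pics/w3.png

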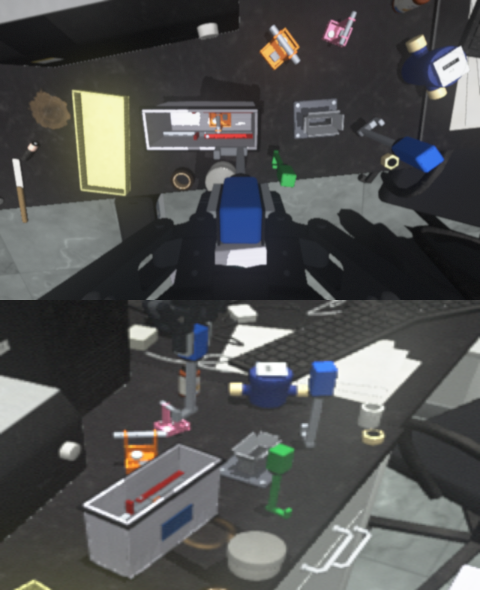

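The rod is gripped upright at (240,210) in the wrist part, with its foot over the tank and clear of the rim; it's also upright at (190,365) in the scene part. Descending with force checks.

Run:
```python
from h import *
f0=F();print("tare",f0)
def go(pts,v,lim=4):
    for p in pts:
        hk(*p,v=v); d=F()-f0
        if np.abs(d).max()>lim: print("STOP",p,d.round(2)); return False
    return True
ok=go([(0,-.062,.16),(0,-.062,.08),(0,-.062,.05),(0,-.062,.035)],.12)
ok=ok and go([(0,-.052,.035),(0,-.042,.035),(0,-.034,.035)],.06)
ok=ok and go([(0,-.034,.042),(0,-.034,.048)],.05)
print(ok,(F()-f0).round(2),sensors.state()["clock"])
c=imaging.camera("top");np.savez("t4.npz",**c);d=imaging.camera("scene");
a=cv2.resize(c["pixels"][165:225,255:345,::-1],(720,480),interpolation=cv2.INTER_CUBIC)
cv2.imwrite("pics/t4.png",a); np.save("f0.npy",f0); cv2.imwrite("pics/s4.png",d["pixels"][:,:,::-1])
```

```text
tare [ 0.26213296  0.04876812 -1.50191137]
True [-0.48 -0.17  0.08] 12.8417
```

Run:
```python
from h import *
f0=np.load("f0.npy"); y=-.034; log=[]
while y<.02:
    y+=.003 if y<-.005 else .001
    hk(0,y,.048,v=.03); d=F()-f0; log.append((round(y,3),*d.round(1)))
    if abs(d[1])>3 or abs(d[0])>3 or abs(d[2])>3: break
for l in log: print(*l)
print(sensors.state()["clock"])
```

```text
-0.031 -0.0 0.4 -0.0
-0.028 -0.4 -0.2 0.1
-0.025 0.3 0.2 -0.3
-0.022 0.0 -0.1 0.5
-0.019 -0.1 -0.0 0.0
-0.016 0.1 -0.0 0.2
-0.013 -0.1 -0.5 -0.3
-0.01 -0.0 -0.2 0.3
-0.007 -0.2 -0.1 -0.3
-0.004 -0.1 -0.4 0.1
-0.003 -0.9 -0.5 0.2
-0.002 -0.2 -0.3 0.6
-0.001 -0.5 -0.1 0.4
-0.0 -0.3 -0.7 0.5
0.001 0.1 -0.5 0.5
0.002 -0.7 -0.6 0.8
0.003 -0.4 -0.5 0.4
0.004 -0.2 -0.9 0.7
0.005 0.1 -3.1 0.4
18.325
```

Run:
```python
from h import *
f0=np.load("f0.npy")
def st(y,z,v=.03,lim=4):
    hk(0,y,z,v=v); d=F()-f0; print(round(y,4),round(z,3),d.round(1))
    if np.abs(d).max()>lim: print("STOP"); raise SystemExit
st(.0038,.048)
for z in(.052,.054,.056,.0575): st(.0038,z)
st(.0020,.0575)
for z in(.060,.062,.064,.067,.070,.075,.08,.09): st(.0020,z)
print(sensors.state()["clock"])
c=imaging.camera("wrist");np.savez("w5.npz",**c);d=imaging.camera("scene")
cv2.imwrite("pics/s5.png",d["pixels"][:,:,::-1])
```

```text
0.0038 0.048 [ 0.2 -1.8  0.4]
0.0038 0.052 [-0.4 -2.3  0.7]
0.0038 0.054 [-0.9 -1.5  0.5]
0.0038 0.056 [-0.6 -1.  -0.1]
0.0038 0.058 [-0.4 -0.6 -0.2]
0.002 0.058 [-0.6  0.1 -1.3]
0.002 0.06 [-0.5 -0.2 -0.8]
0.002 0.062 [-0.2  0.2 -0.7]
0.002 0.064 [-0.   0.2 -1.2]
0.002 0.067 [ 0.3  0.1 -1.3]
0.002 0.07 [ 0.  -0.2 -0.9]
0.002 0.075 [ 0.  -0.2 -0.9]
0.002 0.08 [-0.2 -0.1 -0.6]
0.002 0.09 [-0.1  0.2 -0.8]
22.6917
```

The bar rose freely through the gap and the basket hangs at about 0.9 N. Carrying it to the tray.

Run:
```python
from h import *
f0=np.load("f0.npy")
hk(0,.002,.14,.07);hk(0,.002,.205,.12)
TY=-.235;O=np.array([.466,.223]);ty=np.array([-np.sin(TY),np.cos(TY)])
def tr(y,z,v):
    env.move_linear([*(O+y*ty),z+DZ],[np.pi,0,TY],v=v)
tr(.002,.205,.1); env.wait(.4)
print(sensors.state()["clock"],sensors.state()["wrist_force"]-f0)
c=imaging.camera("top");d=imaging.camera("scene");w=imaging.camera("wrist")
np.savez("t6.npz",**c);np.savez("s6.npz",**d)
tr(.002,.11,.1);env.wait(.2)
e=imaging.camera("scene");np.savez("s6b.npz",**e)
print(sensors.state()["clock"],sensors.state()["wrist_force"]-f0)
a=cv2.resize(c["pixels"][130:260,160:340,::-1],(540,390),interpolation=cv2.INTER_CUBIC)
b=cv2.resize(e["pixels"][160:400,180:360,::-1],(258,390),interpolation=cv2.INTER_CUBIC)
cv2.imwrite("pics/p6.png",np.hstack([a,b]))
```

```text
27.3333 [-1.0811565   0.41922061  0.69963917]
28.8333 [-0.81539917 -0.80296652 -1.5072431 ]
```

View pics/p6.png

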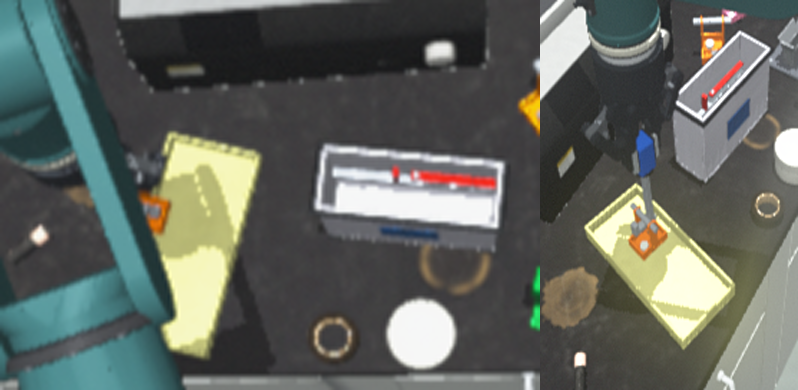

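The basket hangs level on the hook at (648,240) above the tray, and the tank is empty. Lowering it onto the tray floor.

```bash
cat >> h.py <<'E'
TY=-.235;O=np.array([.466,.223]);ty=np.array([-np.sin(TY),np.cos(TY)])
def tr(y,z,v):
    env.move_linear([*(O+y*ty),z+DZ],[np.pi,0,TY],v=v)
E
python3 - <<'E'
from h import *
f0=np.load("f0.npy")
tr(.002,.055,.08)
fs=[]
for z in(.050,.047,.045,.043,.041,.039,.036):
    tr(.002,z,.03); d=F()-f0; print(z,d.round(1))
    if d[2]>4: break
e=imaging.camera("scene");np.savez("s7.npz",**e);print(sensors.state()["clock"])
b=cv2.resize(e["pixels"][220:380,200:330,::-1],(487,600),interpolation=cv2.INTER_CUBIC)
cv2.imwrite("pics/p7.png",b)
E
```

```text
0.05 [-0.5 -0.1 -1.3]
0.047 [-0.7  0.2 -1. ]
0.045 [-0.5 -0.7 -0.7]
0.043 [-0.  -0.1  0.1]
0.041 [-0.1 -0.7 -0.2]
0.039 [-0.2 -0.3  0.2]
0.036 [-0.  -0.2 -0.5]
31.7667
```

View pics/p7.png

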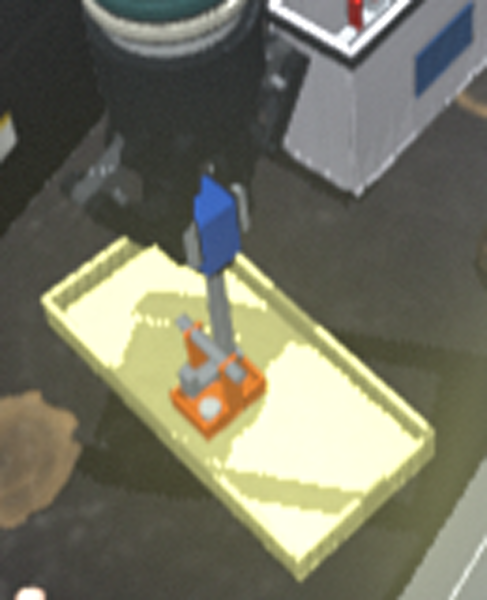

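The basket stands upright in the tray at (218,395), with the toe at (195,378) beyond the bar. Unhooking.

Run:
```python
from h import *
f0=np.load("f0.npy")
def ck(*a):
    tr(*a); d=F()-f0; print(a,d.round(1))
    if np.abs(d).max()>3: raise SystemExit("STOP")
ck(.002,.030,.05);ck(.002,.0255,.05)
for y in(-.006,-.014,-.022,-.031): ck(y,.0255,.06)
ck(-.031,.045,.08);tr(-.031,.12,.15)
tr(-.031,.20,.2)
env.move_linear([.472,-.248,.20+DZ],[np.pi,0,-.013],v=.25); env.wait(.2)
e=imaging.camera("scene");t=imaging.camera("top");print(sensors.state()["clock"])
c=imaging.camera("wrist")
a=cv2.resize(e["pixels"][100:380,200:440,::-1],(480,560),interpolation=cv2.INTER_CUBIC)
b=cv2.resize(c["pixels"][:,:,::-1],(320,200));b2=cv2.resize(t["pixels"][150:260,190:350,::-1],(320,220))
cv2.imwrite("pics/p8.png",np.hstack([a,np.vstack([b,b2,np.zeros((140,320,3),np.uint8)])]))
```

```text
(0.002, 0.03, 0.05) [-0.4 -0.5 -0.2]
(0.002, 0.0255, 0.05) [-0.6 -0.6 -0. ]
(-0.006, 0.0255, 0.06) [-0.2 -0.1  0.4]
(-0.014, 0.0255, 0.06) [-0.1  0.3  0.5]
(-0.022, 0.0255, 0.06) [ 0.1  0.1 -0.1]
(-0.031, 0.0255, 0.06) [-0.1 -0.1  0.2]
(-0.031, 0.045, 0.08) [-0.2 -0.1 -0.1]
37.475
```

View pics/p8.png

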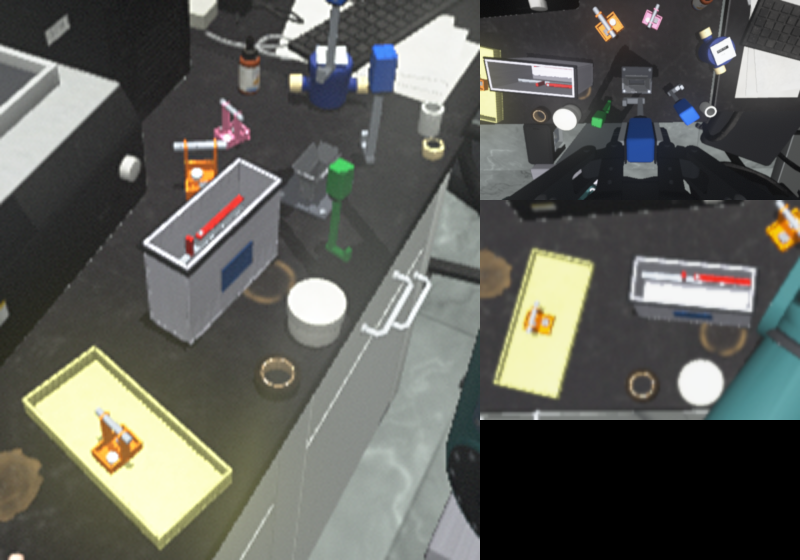

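The basket stands upright and free in the tray at (118,440), and the rod is over its stand. Putting it back.

Run:
```python
from h import *
f0=F()
for z in(.10,.065,.05,.04,.03,.02,.013,.010,.009,.008):
    env.move_linear([.472,-.248,z+DZ],v=.1 if z>.06 else .05); d=F()-f0
    print(z,d.round(1))
    if np.abs(d).max()>5: break
if z<.0105:
    env.command_gripper(.055); env.wait(.1)
    s=sensors.state();print(s["opening"],s["wrist_force"])
    env.move_linear([.472,-.248,.30],v=.15)
    env.move_linear([.40,-.15,.34],v=.2); env.wait(.3)
    e=imaging.camera("scene");w=imaging.camera("wrist")
    a=cv2.resize(e["pixels"][100:380,200:440,::-1],(480,560),interpolation=cv2.INTER_CUBIC)
    b=cv2.resize(w["pixels"][:,:,::-1],(320,200))
    cv2.imwrite("pics/p9.png",np.hstack([a,np.vstack([b,np.zeros((360,320,3),np.uint8)])]))
print(sensors.state()["clock"])
```

```text
0.1 [ 0.2 -0.2  0.4]
0.065 [-0.1  0.3 -0.1]
0.05 [-0.3 -0.4 -0.4]
0.04 [-0.5 -0.8  0.3]
0.03 [-0.5  0.3 -0.2]
0.02 [-0.1  0.5  0.1]
0.013 [-0.5 -0.7  0.2]
0.01 [-0.2 -0.5  0.1]
0.009 [-0.6  0.2  0.2]
0.008 [-1.   0.6  5. ]
0.055182017195012735 [ 0.02642119 -0.32482451  0.09601331]
45.1417
```

View pics/p9.png

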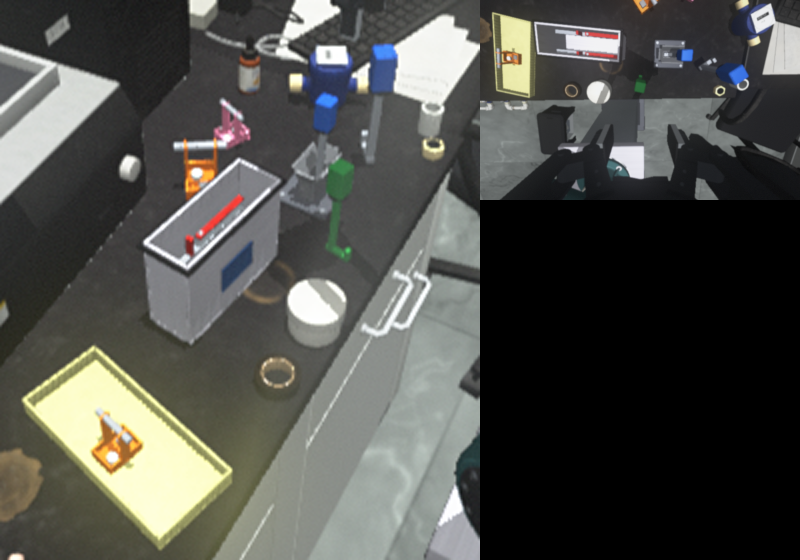

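The rod is upright in its stand at (324,150), the basket is upright in the tray at (118,440), and nothing else was disturbed.

```bash
python3 -c "
from station import env
print(env.job_done())"
```

```text
the job is handed in; nothing more can be done
None
```

The job is handed in at about 45 s of the 67 s allowed: the basket stands upright and unhooked in the drip tray, the rod is back in its stand the same way round, and measured forces stayed at about 5 N or less.

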